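# Lay a power module down on the tilt rest

## Task

Tip the taller of the two upright aluminium power modules over onto its side: push its upper part with the fingertips so that it goes over the foot stop and leans on the stiff hinged leaf of the tilt rest, then keep pushing module and leaf down slowly together until the leaf is all the way down and the module lies flat along it, straight and in the middle, its foot still at the stop. It must come down gently, never slamming; do not lift it off the bench, and leave the short module, the dropper bottle and the solder reel standing where they are. Finish with the hand clear.

Things in the scene. Friction and masses are not known exactly. Their poses are not given: they have to be found in the camera images.
- tall_module: The taller of two look-alike box-shaped aluminium modules (fine dark lines on the sides, black end caps, grey panel on the back): 44 mm thick (its x), 52 mm wide (its y), 170 mm tall (its z), 0.3 to 0.5 kg, centre of mass at mid height. It stands upright, loose on the bench, front face (+x) 2 to 8 mm short of the foot stop and nearly square to it. Origin: centre of its underside; z runs up the module, x points from its back towards the stop and leaf (the way it must fall).
- tilt_rest: Low steel frame fixed to the bench, 168 mm long (its x) and 124 mm wide (its y). Origin: middle of the frame, on the bench; +x points along it, the way the module must fall; y across, z up. Foot stop: a bar 8 mm high across the end, from x = -84 mm (outer face) to -75 mm. Side rails 8 mm high at y = +-52 to 62 mm; hinge ears 17 mm high at x = -70 mm, y = +-51 to 63 mm. The lying module rests on stop and leaf, 8 mm above the bench.
- rest_leaf (a joint): The dark leaf, 98 mm wide, 145 mm long and 5 mm thick, hinged along y at x = -70 mm, z = 8 mm of the tilt rest. Angle in rad from upright (0) to all the way down, level with the foot stop (1.57); it starts leaning 0.08 to 0.24. Stiff hinge (0.62 N m of friction): it stays where left, even under the module's weight alone; pushing the top down takes 1 to 4 N.
- short_module: The shorter look-alike module, 44 x 52 x 110 mm, standing upright beside the tilt rest (on its -y side). Origin: centre of its underside. Not to be touched.
- flux: Small dropper bottle, 34 mm across and 96 mm tall, standing on the tilt rest's +y side. Origin: centre of its underside. Not to be touched.
- solder: Small reel of solder, 56 mm across and 36 mm tall, standing on the tilt rest's -y side beside its far end. Origin: centre of its underside. Not to be touched.
There are look-alikes about, which are no part of the job. Leave any green look-alike of the tall_module alone.

How it is judged:
On the way:
1. the tall module leans on the leaf, half-way down (value of joint rest_leaf between 0.65 and 1.2 rad and angle between tall_module's own z axis and vertical between 0.6 and 1.3 rad), for 0.2 s.
At the end, for the whole second after the job is handed in: The leaf is within 0.07 rad of all the way down; the tall module lies at rest on its front face, level within 0.07 rad and in line with the rest within 0.10 rad, its foot end between 30 mm short of and 20 mm past the stop's outer face and within 16 mm of the middle (value of joint rest_leaf above 1.5 rad and angle between tall_module's own z axis and vertical between 1.5 and 1.64 rad and angle between the z axis of tall_module and the x axis of tilt_rest, either way round below 0.1 rad and angle between tall_module's own y axis and vertical between 1.45 and 1.69 rad and x of tall_module in the frame of tilt_rest between -0.114 and -0.064 m and y of tall_module in the frame of tilt_rest between -0.016 and 0.016 m and z of tall_module in the frame of tilt_rest below 0.036 m and linear speed of tall_module below 0.02 m/s); the robot touches nothing.
It fails at once if the tall module falls or slams (turns faster than 2.5 rad/s) (angular speed of tall_module above 2.5 rad/s).
It fails at once if the tall module is lifted: its foot comes more than 55 mm off the bench (height (world z) of tall_module above 0.055 m).
It fails at once if the short module is disturbed (20 mm, or tipped) (distance of short_module from where it was at the start of the episode above 0.02 m or angle between short_module's own z axis and vertical above 0.3 rad).
It fails at once if the dropper bottle is disturbed (20 mm, or tipped) (distance of flux from where it was at the start of the episode above 0.02 m or angle between flux's own z axis and vertical above 0.3 rad).
It fails at once if the solder reel is disturbed (20 mm, or tipped) (distance of solder from where it was at the start of the episode above 0.02 m or angle between solder's own z axis and vertical above 0.3 rad).
It also fails if it takes over 40 s, if anything falls off the work surface, if the arm or the gripper's body presses on something with over 40 N, if the wrist force passes 120 N, or if a joint passes its speed limit or range.

## Robot

A 6-joint arm with a two-finger parallel gripper is mounted at the origin on a cart in front of the work surface, level with it; the furniture and walls round the work are solid. World frame = base frame: x ahead of the robot, y to its left, z up, the work surface at z = 0. Lengths are in m, angles in rad, forces in N, time in s.
With the tool pointing down it reaches from about 0.225 to 0.875 m from the base axis. Payload 3.4 kg.
Tool frame: the origin (TCP) lies where the fingers leave the gripper's body, on its centre line; the fingertips stand 73 mm ahead of it and the grasp point (between the pads) lies 54 mm ahead of it (manip.grip_point_offset is the distance from the TCP to the grasp point, in m); z points along the fingers, y is the line along which they close (so a half turn about z gives the same grasp; the last joint's range is limited). The gripper opens to 85 mm and grips with 20 to 120 N. Pads are 22 mm wide; open, the fingers measure 114 mm over their backs; the gripper's body (76 mm by 85 mm) begins 54 mm behind the grasp point. The pads swing forward as they close: fully open they stand 13 mm farther back than shut.
Start: joints at [1.125, 0.276, 1.505, -0, 1.361, -0.121], TCP at [0.184, 0.545, 0.304] pointing down, gripper open.
Joint ranges: [-2.89, 2.89], [-0.75, 2.08], [0.22, 2.7], [-1.18, 4.32], [0.11, 2.71], [-2.7, 2.7]. Speed limits (rad/s): [2.57, 2.57, 3.14, 3.14, 3.14, 3.14].

## Interface

Orientations are given as a unit quaternion [w, x, y, z].
In Python, from rig import sensors, cams, manip, spotter gives the robot as it stands.
- The arm moves only by the tool drive_tool, never from a script. Its argument "targets" is a list of rows, each a list of 4 numbers: the shift along the world's x, y, z in m, then the turn about the world's z in degrees. In form: [[dx, dy, dz, spin], ...]. A call has exactly 5 rows; each row shifts and turns the commanded pose from where the row before left it; what a row does not reach is not made up. A row lasts 1/8 s, in which the tool goes at most 62.5 mm and 10.7 degrees, less where a joint would pass 70% of its speed; a pose out of reach is approached as far as the arm can. A call is refused whole if a number of a shift passes 0.0625 or a number of a turn 10.7, either way. A call with a gripper value outside its range is refused whole. "jaw" is the finger opening in m, from 0 to 0.0854, set as the call begins (left out, the last holds). The fingers move at their own pace and stop on an object; "force" is the grip in N (left out, the last holds). Time passes only in rows, so rows that do not move let the fingers close, or fill a call up. It gives the time, the measured TCP pose, the force and the opening at its end, in the units of the state.
- sensors.get_state(): the state, without advancing time (a new reading comes with each control period).
- cams.get_image(name): name is "side" or "top" or "wrist"; returns a dict with "color" (420x560x3 uint8, red, green, blue), "intrinsics" (3x3 intrinsics, pixels), "D" ([k1, k2, p1, p2, k3] as OpenCV has them; the pictures are not rectified), "R" (3x3) and "t" (3): a world point X has camera coordinates R X + t. Camera axes: x right, y down, z forward; pixel columns grow to the right and rows downward; lengths in m; the calibration is good to about 2 mm. A picture is of the moment at which its call begins. There is no depth.
- manip.sign_off(): hands the job in, once; it reports no verdict.
Trained networks look in the newest picture that a camera, given by its name, has taken for a name from the list of things; names that differ only in an ending like _2 or _b are one class to them, and where a whole thing is asked for, a point or a joint stands for the part that bears it (a point fixed in the world has none). Each returns a list of dicts, best first, with "score" (0 to 1); they miss things now and then, are a little off and sometimes report something else, mostly with a low value. They report only what shows in the picture. A call takes as long as a camera call. They do not tell look-alikes from the thing itself.
- spotter.find_in(query, camera): "point" ([x, y, z] in m, in world coordinates, good to about 4 mm: the middle of the surface that is visible of it).
- spotter.landmark_of(query, camera): "point" ([x, y, z] in m, in world coordinates, good to about 4 mm: a listed point, or the origin of a listed thing).
The state is a dict: "clock": time; "qpos": joint angles; "qd": joint speeds; "effort": joint torques, N m; "position": TCP position; "ee_rot": TCP orientation; "contact_force": force on the tool from outside, world axes, zero at the start; "moment": the same for the moment, N m; "width": finger opening in m.
Only numpy, scipy, OpenCV 4.12 (cv2) and the standard library are available. Lean on these libraries where they do the work, as an engineer would, in place of code of your own. Each camera call takes 0.05 s, during which the arm holds its last target. There are 200 camera calls.

## Working session

There is one attempt and no reset: what is moved stays moved. The work goes in short steps, Python scripts to look and compute and a tool call to move; the robot and the scene stay as the last step left them, time stands still between calls to the robot, and variables do not carry over. Pictures are saved under pics/ and viewed, on a budget of 10 in all, crops included, one or two more only if the job needs it, and the job is handed in when it is done.

Besides the shell and the picture viewer there is one more tool, called in YAML: its name, and indented under it one key for each argument. drive_tool: Moves the arm, as the interface text tells. Its arguments: {"type":"object","properties":{"targets":{"type":"array","items":{"type":"array","items":{"type":"number"}}},"jaw":{"type":"number"},"force":{"type":"number"}},"required":["targets"]}

```bash
mkdir -p pics
python3 - <<'E'
from rig import sensors,cams,manip,spotter
import cv2,numpy as np
ims=[]
for c in("side","top"):
    d=cams.get_image(c); ims.append(d["color"])
    print(c,d["R"].round(3).tolist(),d["t"].round(3).tolist(),np.round(d["intrinsics"],1).tolist(),d["D"])
    for q in("tall_module","tilt_rest","short_module","flux","solder","rest_leaf"):
        for f in("landmark_of","find_in"):
            try: print(c,q,f,[(np.round(r["point"],3).tolist(),round(r["score"],2)) for r in getattr(spotter,f)(q,c)])
            except Exception as e: print(q,f,e)
    cv2.imwrite(f"pics/{c}0.png",d["color"][:,:,::-1])
s=sensors.get_state();print(s)
E
```

```text
side [[-0.237, -0.971, 0.003], [-0.57, 0.137, -0.81], [0.787, -0.194, -0.586]] [0.286, 0.363, 0.51] [[467.1, 0.0, 276.5], [0.0, 467.1, 211.9], [0.0, 0.0, 1.0]] [-0.15632493  0.          0.          0.          0.        ]
side tall_module landmark_of [([0.422, 0.296, -0.001], 0.92), ([0.51, 0.334, -0.002], 0.91), ([0.617, 0.051, 0.003], 0.86)]
side tall_module find_in [([0.405, 0.296, 0.109], 0.91), ([0.589, 0.049, 0.13], 0.82)]
side tilt_rest landmark_of []
side tilt_rest find_in [([0.585, 0.103, 0.046], 0.55)]
side short_module landmark_of [([0.74, 0.146, -0.001], 0.55)]
side short_module find_in [([0.716, 0.147, 0.069], 0.86)]
side flux landmark_of [([0.446, 0.162, -0.001], 0.79)]
side flux find_in [([0.436, 0.165, 0.045], 0.66)]
side solder landmark_of [([0.668, 0.269, 0.003], 0.89)]
side solder find_in [([0.659, 0.265, 0.04], 0.63)]
rest_leaf landmark_of it knows: flux, short_module, solder, tall_module, tilt_rest
side rest_leaf find_in [([0.588, 0.092, 0.088], 0.68)]
top [[0.373, -0.928, -0.002], [-0.881, -0.353, -0.315], [0.291, 0.119, -0.949]] [-0.075, 0.603, 0.689] [[504.4, 
[... 829 characters left out ...]
ind_in [([0.579, 0.094, 0.155], 0.56)]
{'clock': 1.2, 'qpos': array([ 1.12501591e+00,  2.75901137e-01,  1.50487942e+00, -1.30441845e-05,
        1.36068502e+00, -1.21019392e-01]), 'qd': array([-0.00015443, -0.00067371,  0.00067283, -0.0023875 ,  0.0005419 ,
        0.00117537]), 'effort': array([ 1.05005885e-03, -4.16680205e+01, -2.46098757e+01, -3.79454991e-05,
        3.14022491e-04,  8.91552645e-07]), 'position': array([0.18350857, 0.54497216, 0.30393558]), 'ee_rot': array([2.38905193e-05, 1.61666517e-01, 9.86845445e-01, 5.92185808e-05]), 'contact_force': array([-0.44774753,  0.08300875,  0.21448874]), 'moment': array([ 0.01290283, -0.02904125, -0.02186801]), 'width': 0.08543192862208758}
```

View pics/side0.png

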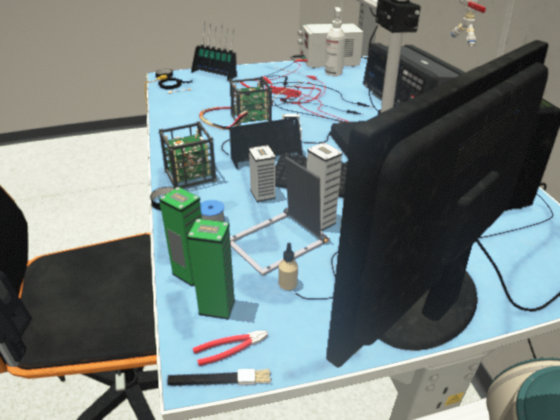

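View pics/top0.png

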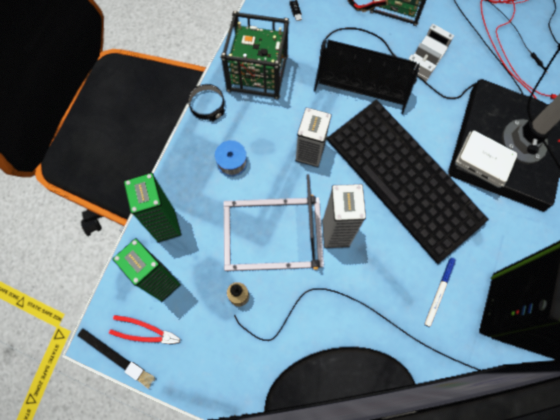

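The side view shows the silver tall module at (324,185), the short one at (262,172), green look-alikes at (180,235) and (212,268), the leaf at (303,195) and the flux at (288,268). In the top view the tall module's top is at (349,192), the short one at (313,122), the frame spans (226,200) to (322,268), and a monitor stands at the bottom. Candidates for the tall module are therefore silver tall (349,192), silver short (313,122) and green (143,190) and (135,255). I choose the silver tall one and check it in a close crop.

```bash
cat > h.py <<'E'
import cv2,numpy as np
from rig import sensors,cams,manip,spotter
def bp(d,uv,z):
    p=cv2.undistortPoints(np.array([[uv]],float),np.array(d["intrinsics"]),np.array(d["D"]))[0,0]
    R=np.array(d["R"]);C=-R.T@d["t"];r=R.T@[p[0],p[1],1];return C+r*(z-C[2])/r[2]
def pj(d,X):
    return cv2.projectPoints(np.array(X,float).reshape(-1,3),cv2.Rodrigues(np.array(d["R"]))[0],np.array(d["t"],float),np.array(d["intrinsics"]),np.array(d["D"]))[0][:,0]
E
python3 - <<'E'
from h import *
d=cams.get_image("top")
c=d["color"][165:285,210:380]
cv2.imwrite("pics/c1.png",cv2.resize(c,None,fx=4.7,fy=4.7,interpolation=cv2.INTER_CUBIC)[:,:,::-1])
for p in[(226,200),(226,268),(322,265),(320,200)]:print(bp(d,p,.008).round(3))
for p in[(337,184),(363,186),(363,216),(336,217)]:print("top",bp(d,p,.17).round(3))
for p in[(265,410),(330,350),(410,350)]:print("monbase",bp(d,p,.0).round(3))
print("montop",[bp(d,p,.45).round(3) for p in[(210,419),(560,350)]])
s=cams.get_image("side");
print("mon side base",[bp(s,p,0).round(3) for p in [(345,350),(430,345),(475,300)]])
print(-d["R"].T@d["t"],-s["R"].T@s["t"])
print(pj(d,[[0,0,0],[.2,.2,0],[.4,0,0]]),pj(s,[[0.2,0,0],[.4,0,0]]))
E
```

```text
[0.595 0.251 0.008]
[0.483 0.202 0.008]
[0.548 0.054 0.008]
[0.656 0.098 0.008]
top [0.63  0.076 0.17 ]
top [0.641 0.04  0.17 ]
top [0.599 0.026 0.17 ]
top [0.583 0.061 0.17 ]
monbase [0.295 0.055 0.   ]
monbase [ 0.422 -0.008  0.   ]
monbase [ 0.47  -0.132  0.   ]
montop [array([0.307, 0.093, 0.45 ]), array([ 0.452, -0.147,  0.45 ])]
mon side base [array([0.287, 0.115, 0.   ]), array([ 0.261, -0.02 ,  0.   ]), array([ 0.328, -0.147,  0.   ])]
[0.35820869 0.06083348 0.84356566] [-0.12661497  0.32739122  0.5925425 ]
[[226.64360664 595.47617655]
 [158.38467038 430.02671424]
 [320.64027805 361.1595376 ]] [[436.60365791 378.77706636]
 [383.50429178 287.3097989 ]]
```

View pics/c1.png

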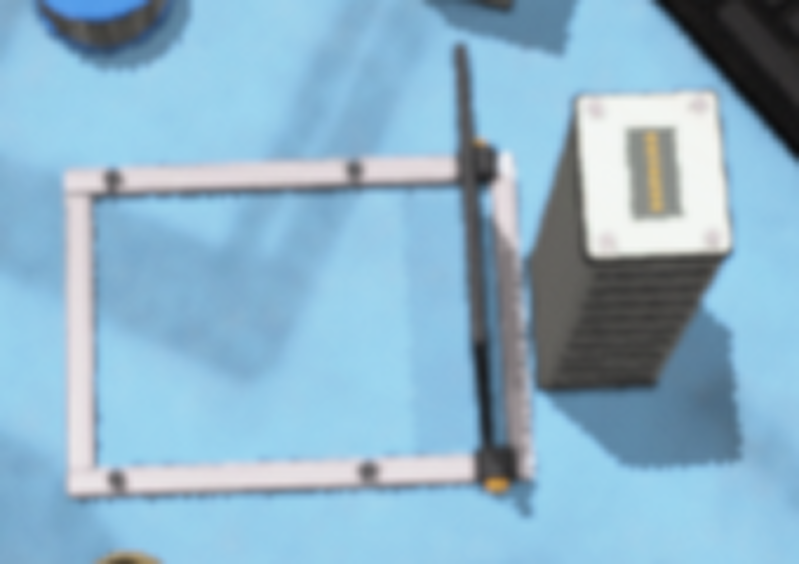

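Run:
```python
from h import *
d=cams.get_image("top");s=cams.get_image("side")
cv2.imwrite("pics/t.png",cv2.resize(d["color"][320:,180:],None,fx=2.1,fy=2.1)[:,:,::-1])
P=np.array([bp(d,(a/4.7+210,b/4.7+165),.008)[:2] for a,b in[(66,170),(68,495),(535,480),(510,153)]])
print(P.round(4),P.mean(0), "sides",np.linalg.norm(np.roll(P,-1,0)-P,axis=1))
ax=(P[0]+P[1]-P[2]-P[3]);ax/=np.linalg.norm(ax);print("ax",ax,np.degrees(np.arctan2(ax[1],ax[0])))
T=np.array([bp(d,(a/4.7+210,b/4.7+165),.17)[:2] for a,b in[(578,93),(720,93),(730,256),(592,260)]])
B=np.array([bp(d,(a/4.7+210,b/4.7+165),.0)[:2] for a,b in[(540,388),(658,385)]])
y=np.array([-ax[1],ax[0]])
for n,Q in("T",T),("B",B):
    print(n,Q.round(4).tolist(),"rest",[( (q-P.mean(0))@ax,(q-P.mean(0))@y) for q in Q.round(4)])
print("Tmean",T.mean(0),(T.mean(0)-P.mean(0))@ax,(T.mean(0)-P.mean(0))@y)
f=T[0]+T[3]-T[1]-T[2];print("yaw",np.degrees(np.arctan2(f[1],f[0])))
C=-d["R"].T@d["t"];a=bp(d,(205,418),.3)-C;b=bp(d,(558,348),.3)-C;n=np.cross(a,b)
Cs=-s["R"].T@s["t"]
for p in[(370,112),(470,75),(553,42)]:
    r=bp(s,p,0)-Cs;k=(C-Cs)@n/(r@n);print("mon",p,(Cs+k*r).round(3))
```

```text
[[0.5913 0.2531]
 [0.4789 0.2031]
 [0.5462 0.0499]
 [0.6593 0.1016]] [0.56893432 0.1519337 ] sides [0.12309769 0.16735335 0.12434478 0.16606301]
ax [-0.40590941  0.91391332] 113.94812812159118
T [[0.6268, 0.0811], [0.6431, 0.0407], [0.5949, 0.0213], [0.5784, 0.0593]] rest [(np.float64(-0.08822408208702469), np.float64(-0.024132149464693848)), (np.float64(-0.13176250347135224), np.float64(-0.022630196282756945)), (np.float64(-0.12992758815773717), np.float64(0.02929506814403113)), (np.float64(-0.08850137684982456), np.float64(0.028950080213556516))]
B [[0.5808, 0.06], [0.5979, 0.02]] rest [(np.float64(-0.08883582011674901), np.float64(0.026472551666554746)), (np.float64(-0.13233340370402585), np.float64(0.02708101043086383))]
Tmean [0.61083335 0.05060545] -0.10961244735368192 0.0028380055540262626
yaw 112.70992638863157
mon (370, 112) [0.284 0.127 0.397]
mon (470, 75) [ 0.41  -0.083  0.382]
mon (553, 42) [ 0.629 -0.447  0.364]
```

View pics/t.png

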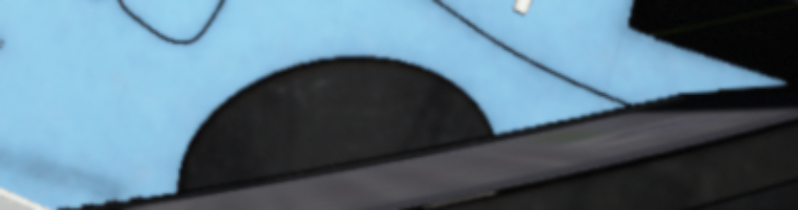

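The crop confirms the tall silver module, about 5 mm short of the stop. The rest origin is about (0.569, 0.152) with its x axis at 114° yaw. The second crop shows the monitor wall, about 0.39 m high, between base and work, with its left end near (0.284, 0.127). I'll lift up and swing over, then look.

drive_tool:
  targets:
    - [0.02, -0.03, 0.03, -3.2]
    - [0.03, -0.04, 0.03, -3.2]
    - [0.03, -0.04, 0.03, -3.2]
    - [0.03, -0.04, 0.03, -3.2]
    - [0.03, -0.04, 0.02, -3.2]
  jaw: 0.025

```text
clock: 2.02
position: [0.3243, 0.3537, 0.4456]
ee_rot: [0.001, 0.298, 0.955, 0.001]
contact_force: [0.7, 0.8, -1.3]
width: 0.0252
```

Run:
```python
from h import *
d=cams.get_image("top");s=cams.get_image("side")
print([bp(d,(540,140),z).round(3) for z in(0,.2,.4)],[bp(s,(392,100),z).round(3) for z in(0.1,.2,.3)],[bp(s,(400,15),z).round(3) for z in(.3,.4,.5)])
st=sensors.get_state();print(st["position"],st["qpos"],st["ee_rot"],st["width"])
cv2.imwrite("pics/s2.png",np.hstack([s["color"],d["color"]])[:,:,::-1][::1,::1]) 
cv2.imwrite("pics/s2.png",cv2.resize(np.hstack([s["color"],d["color"]]),(800,300))[:,:,::-1])
```

```text
[array([ 0.936, -0.26 ,  0.   ]), array([ 0.799, -0.184,  0.2  ]), array([ 0.662, -0.108,  0.4  ])] [array([ 0.973, -0.272,  0.1  ]), array([ 0.75, -0.15,  0.2 ]), array([ 0.527, -0.029,  0.3  ])] [array([ 1.114, -0.339,  0.3  ]), array([ 0.69 , -0.111,  0.4  ]), array([0.266, 0.117, 0.5  ])]
[0.32636357 0.35218941 0.44670195] [ 0.68010194  0.07788213  1.41159568 -0.00278532  1.64654704 -0.28049363] [0.00269569 0.30049168 0.95377936 0.00155271] 0.025192613706584686
```

View pics/s2.png

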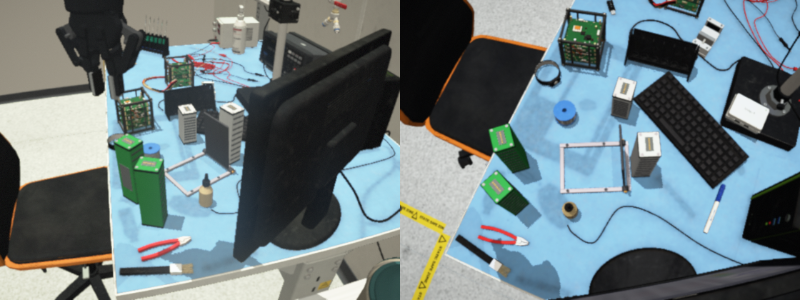

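The side half shows the arm clear at upper left, and nothing else in the scene has moved. The post base works out at about (0.94, -0.26), far from the work. Continuing the swing.

drive_tool:
  targets:
    - [0.035, -0.036, 0, -3.2]
    - [0.035, -0.036, 0, -3.2]
    - [0.035, -0.036, 0, -3.2]
    - [0.035, -0.036, 0, -3.2]
    - [0.035, -0.036, 0, -3.2]

```text
clock: 2.75
position: [0.4992, 0.1746, 0.4434]
ee_rot: [-0.0, 0.428, 0.904, 0.0]
contact_force: [-0.3, 1.1, -0.5]
width: 0.0249
```

drive_tool:
  targets:
    - [0.03, -0.038, 0, -3.2]
    - [0.03, -0.038, 0, -3.2]
    - [0.03, -0.038, 0, -3.2]
    - [0.03, -0.04, -0.02, -3.2]
    - [0.029, -0.042, -0.03, -3.2]

```text
clock: 3.38
position: [0.6489, -0.0212, 0.3937]
ee_rot: [0.001, 0.549, 0.836, 0.001]
contact_force: [0.3, 0.4, 0.3]
width: 0.0247
```

```bash
cat >> h.py <<'E'
O=np.array([.569,.152]);A=np.radians(113.7);ax=np.array([np.cos(A),np.sin(A)]);ay=np.array([-ax[1],ax[0]])
def rep():
    s=sensors.get_state();p=s["position"]-[*O,0];q=s["ee_rot"]
    print("t",round(s["clock"],2),"pos",s["position"].round(4),"rest x,y",(p[:2]@ax).round(4),(p[:2]@ay).round(4),"tipz",(p[2]-.073).round(4),"toolx deg",np.degrees(2*np.arctan2(q[2],q[1])).round(2),"F",s["contact_force"].round(1),"Fx",(s["contact_force"][:2]@ax).round(1))
E
python3 - <<'E'
from h import *
rep()
s=cams.get_image("side");d=cams.get_image("top")
cv2.imwrite("pics/s3.png",cv2.resize(np.hstack([s["color"][:,150:],d["color"][60:360,200:500].repeat(1,0) if 0 else d["color"][:,150:]]),(800,410))[:,:,::-1])
E
```

```text
t 3.38 pos [ 0.6489 -0.0212  0.3937] rest x,y -0.1907 -0.0035 tipz 0.3207 toolx deg 113.36 F [0.3 0.4 0.3] Fx 0.2
```

View pics/s3.png

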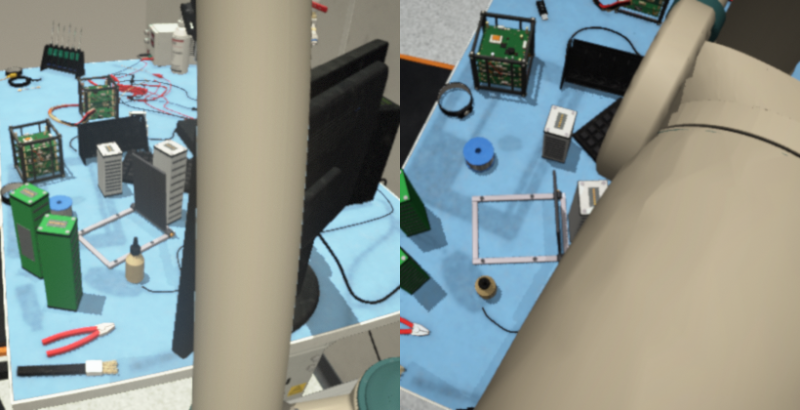

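The arm is behind the module and above it. Everything is still in place and nothing touches.

drive_tool:
  targets:
    - [-0.004, -0.002, -0.037, 0]
    - [0, 0, -0.037, 0]
    - [0, 0, -0.037, 0]
    - [0, 0, -0.037, 0]
    - [0, 0, -0.037, 0]

```text
clock: 4.1
position: [0.6432, -0.0214, 0.2079]
ee_rot: [-0.0, 0.548, 0.836, 0.0]
contact_force: [0.1, -0.4, -0.4]
width: 0.025
```

Run:
```python
from h import *
rep()
s=cams.get_image("wrist")
cv2.imwrite("pics/w4.png",s["color"][:,:,::-1])
```

```text
t 4.1 pos [ 0.6432 -0.0214  0.2079] rest x,y -0.1886 0.0018 tipz 0.1349 toolx deg 113.47 F [ 0.1 -0.4 -0.4] Fx -0.4
```

View pics/w4.png

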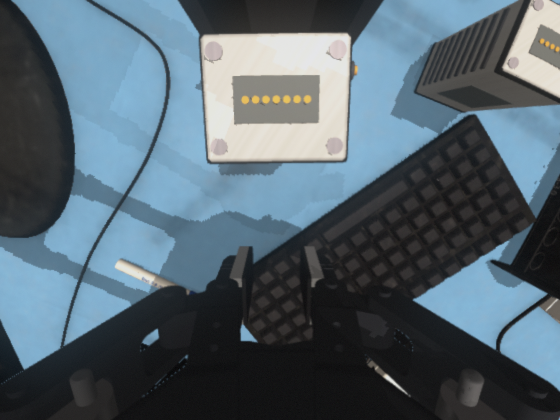

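The wrist view shows the module top at (278,98), the fingers centred on it at about 280, and the edges parallel. Planning the arc of the fingertips about the stop edge.

drive_tool:
  targets:
    - [-0.0032, 0.0073, 0, 0]
    - [-0.0032, 0.0073, 0, 0]
    - [-0.0032, 0.0073, 0, 0]
    - [-0.0032, 0.0073, 0, 0]
    - [-0.0032, 0.0073, 0, 0]

```text
clock: 4.78
position: [0.6273, 0.014, 0.2095]
ee_rot: [0.0, 0.549, 0.836, 0.0]
contact_force: [0.4, -0.5, -0.2]
width: 0.0251
```

Run:
```python
from h import *
rep()
prev=None
for i in range(0,9):
    th=i*.2 if i<8 else 1.5708
    x=-.084+.125*np.sin(th)-.044*np.cos(th)-.011; z=.008+.125*np.cos(th)+.044*np.sin(th)
    w=np.array([*(O+x*ax),z+.073])
    print(round(th,2),round(x,4),"tcp",w.round(4),"per row (5 rows)",None if prev is None else ((w-prev)/5).round(4)); prev=w
```

```text
t 4.78 pos [0.6273 0.014  0.2095] rest x,y -0.1498 0.002 tipz 0.1365 toolx deg 113.4 F [ 0.4 -0.5 -0.2] Fx -0.6
0.0 -0.139 tcp [0.6249 0.0247 0.206 ] per row (5 rows) None
0.2 -0.1133 tcp [0.6145 0.0483 0.2122] per row (5 rows) [-0.0021  0.0047  0.0012]
0.4 -0.0868 tcp [0.6039 0.0725 0.2133] per row (5 rows) [-0.0021  0.0048  0.0002]
0.6 -0.0607 tcp [0.5934 0.0964 0.209 ] per row (5 rows) [-0.0021  0.0048 -0.0009]
0.8 -0.036 tcp [0.5835 0.119  0.1997] per row (5 rows) [-0.002   0.0045 -0.0019]
1.0 -0.0136 tcp [0.5745 0.1396 0.1856] per row (5 rows) [-0.0018  0.0041 -0.0028]
1.2 0.0056 tcp [0.5668 0.1571 0.1673] per row (5 rows) [-0.0015  0.0035 -0.0037]
1.4 0.0207 tcp [0.5607 0.171  0.1456] per row (5 rows) [-0.0012  0.0028 -0.0043]
1.57 0.03 tcp [0.5569 0.1795 0.125 ] per row (5 rows) [-0.0007  0.0017 -0.0041]
```

drive_tool:
  targets:
    - [-0.0018, 0.0041, 0, 0]
    - [-0.0018, 0.0041, 0, 0]
    - [-0.0018, 0.0041, 0, 0]
    - [-0.0018, 0.0041, 0, 0]
    - [-0.0018, 0.0041, 0, 0]

```text
clock: 5.4
position: [0.6184, 0.0341, 0.2089]
ee_rot: [0.0, 0.549, 0.836, 0.0]
contact_force: [0.0, 0.4, 0.0]
width: 0.0251
```

drive_tool:
  targets:
    - [-0.0021, 0.0047, 0.0006, 0]
    - [-0.0021, 0.0047, 0.0006, 0]
    - [-0.0021, 0.0047, 0.0006, 0]
    - [-0.0021, 0.0047, 0.0006, 0]
    - [-0.0021, 0.0047, 0.0006, 0]

```text
clock: 6.02
position: [0.6084, 0.0565, 0.2119]
ee_rot: [0.001, 0.549, 0.836, -0.001]
contact_force: [2.3, -4.7, -1.7]
width: 0.025
```

Run:
```python
from h import *
rep()
s=cams.get_image("wrist");d=cams.get_image("top")
cv2.imwrite("pics/w5.png",cv2.resize(np.hstack([s["color"],d["color"]]),(800,300))[:,:,::-1])
```

```text
t 6.03 pos [0.6084 0.0565 0.2119] rest x,y -0.1033 0.0023 tipz 0.1389 toolx deg 113.41 F [ 2.3 -4.7 -1.7] Fx -5.2
```

View pics/w5.png

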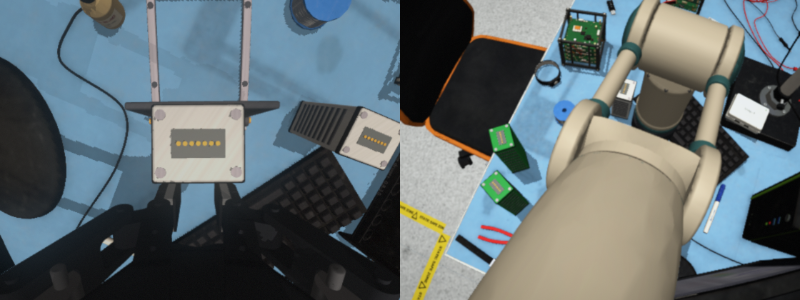

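The wrist half shows the module top at (198,143) leaning on the leaf, which spans columns 127 to 279, with the fingers behind it at (195,195). It is centred and square, and the push force is 5 N. Continuing along the arc.

drive_tool:
  targets:
    - [-0.0021, 0.0048, 0.0003, 0]
    - [-0.0021, 0.0048, 0.0001, 0]
    - [-0.0021, 0.0048, 0, 0]
    - [-0.0021, 0.0048, -0.0003, 0]
    - [-0.0021, 0.0048, -0.0006, 0]

```text
clock: 6.75
position: [0.5975, 0.0817, 0.2115]
ee_rot: [0.0, 0.549, 0.836, 0.0]
contact_force: [2.5, -4.0, -0.5]
width: 0.0249
```

drive_tool:
  targets:
    - [-0.0021, 0.0048, -0.0008, 0]
    - [-0.0021, 0.0048, -0.001, 0]
    - [-0.0021, 0.0047, -0.0012, 0]
    - [-0.0021, 0.0047, -0.0014, 0]
    - [-0.002, 0.0046, -0.0016, 0]

```text
clock: 7.38
position: [0.5869, 0.1055, 0.2054]
ee_rot: [-0.0, 0.549, 0.836, 0.0]
contact_force: [1.1, -3.0, -0.3]
width: 0.025
```

Run:
```python
from h import *
rep()
s=cams.get_image("wrist")
cv2.imwrite("pics/w6.png",s["color"][:,:,::-1])
```

```text
t 7.38 pos [0.5869 0.1055 0.2054] rest x,y -0.0498 0.0023 tipz 0.1324 toolx deg 113.39 F [ 1.1 -3.  -0.3] Fx -3.2
```

View pics/w6.png

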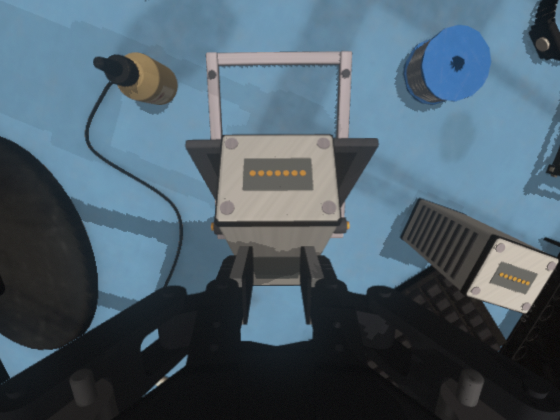

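The module top is at (279,178), square on the leaf (columns 188 to 377) and about 0.65 rad over. The bottle at (150,78) and reel at (455,65) are clear.

drive_tool:
  targets:
    - [-0.002, 0.0045, -0.0018, 0]
    - [-0.002, 0.0045, -0.0019, 0]
    - [-0.0019, 0.0044, -0.0021, 0]
    - [-0.0019, 0.0043, -0.0023, 0]
    - [-0.0019, 0.0043, -0.0025, 0]

```text
clock: 8.05
position: [0.5772, 0.1274, 0.1947]
ee_rot: [-0.0, 0.549, 0.836, 0.0]
contact_force: [2.0, -2.9, 1.7]
width: 0.0249
```

drive_tool:
  targets:
    - [-0.0018, 0.0041, -0.0026, 0]
    - [-0.0018, 0.004, -0.0028, 0]
    - [-0.0017, 0.0039, -0.003, 0]
    - [-0.0017, 0.0038, -0.0032, 0]
    - [-0.0016, 0.0037, -0.0034, 0]

```text
clock: 8.68
position: [0.5686, 0.1469, 0.1796]
ee_rot: [-0.0, 0.549, 0.836, 0.0]
contact_force: [1.3, -2.8, 2.8]
width: 0.0251
```

Run:
```python
from h import *
rep()
s=cams.get_image("wrist")
cv2.imwrite("pics/w7.png",s["color"][:,:,::-1])
```

```text
t 8.68 pos [0.5686 0.1469 0.1796] rest x,y -0.0045 0.0024 tipz 0.1066 toolx deg 113.39 F [ 1.3 -2.8  2.8] Fx -3.1
```

View pics/w7.png

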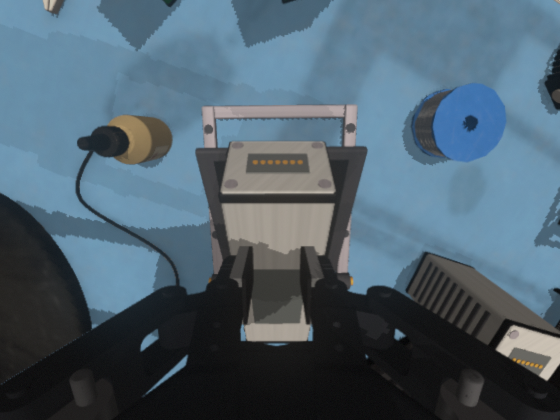

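The module is about 1.1 rad over, top at (277,165), centred between the leaf edges (198 to 365), with bottle and reel undisturbed. Now the last part.

drive_tool:
  targets:
    - [-0.0015, 0.0035, -0.0036, 0]
    - [-0.0014, 0.0033, -0.0038, 0]
    - [-0.0014, 0.0032, -0.004, 0]
    - [-0.0013, 0.003, -0.0041, 0]
    - [-0.0013, 0.0029, -0.0042, 0]

```text
clock: 9.35
position: [0.5616, 0.1631, 0.1599]
ee_rot: [-0.0, 0.549, 0.836, 0.0]
contact_force: [-0.6, 1.0, 4.5]
width: 0.0253
```

drive_tool:
  targets:
    - [-0.0012, 0.0027, -0.0043, 0]
    - [-0.0011, 0.0025, -0.0043, 0]
    - [-0.001, 0.0023, -0.0043, 0]
    - [-0.0009, 0.0021, -0.0042, 0]
    - [-0.0008, 0.0018, -0.0042, 0]

```text
clock: 9.98
position: [0.5568, 0.1741, 0.1385]
ee_rot: [-0.0, 0.549, 0.836, 0.0]
contact_force: [-0.7, 2.3, 3.8]
width: 0.0249
```

Run:
```python
from h import *
rep()
```

```text
t 9.97 pos [0.5568 0.1741 0.1385] rest x,y 0.0251 0.0023 tipz 0.0655 toolx deg 113.39 F [-0.7  2.3  3.8] Fx 2.4
```

drive_tool:
  targets:
    - [-0.0004, 0.001, -0.003, 0]
    - [-0.0004, 0.001, -0.003, 0]
    - [-0.0002, 0.0005, -0.003, 0]
    - [0, 0, -0.003, 0]
    - [0, 0, -0.002, 0]

```text
clock: 10.6
position: [0.5559, 0.1764, 0.1246]
ee_rot: [-0.0, 0.549, 0.836, -0.0]
contact_force: [-1.2, 2.2, 2.9]
width: 0.0248
```

Run:
```python
from h import *
rep()
s=cams.get_image("wrist")
cv2.imwrite("pics/w8.png",s["color"][:,:,::-1])
```

```text
t 10.6 pos [0.5559 0.1764 0.1246] rest x,y 0.0276 0.0022 tipz 0.0516 toolx deg 113.39 F [-1.2  2.2  2.9] Fx 2.5
```

View pics/w8.png

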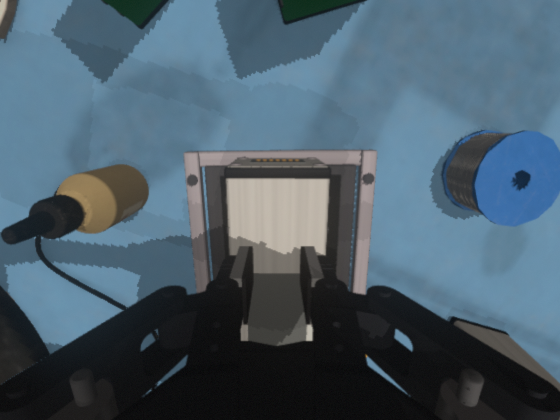

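The module is nearly flat, straight and central (top end at (278,160)). The force is still only 3 N, so the leaf is not on its end stop yet. Continuing down slowly.

drive_tool:
  targets:
    - [0, 0, -0.002, 0]
    - [0, 0, -0.002, 0]
    - [0, 0, -0.0015, 0]
    - [0, 0, -0.0015, 0]
    - [0, 0, -0.001, 0]

```text
clock: 11.28
position: [0.5559, 0.1764, 0.1238]
ee_rot: [0.001, 0.549, 0.836, 0.001]
contact_force: [-12.9, 0.2, 49.3]
width: 0.0251
```

The force rose to 49 N with no further travel, so it is at the end stop. Retracting.

drive_tool:
  targets:
    - [0, 0, 0.004, 0]
    - [0, 0, 0.006, 0]
    - [0, 0, 0.015, 0]
    - [0, 0, 0.03, 0]
    - [0, 0, 0.04, 0]

```text
clock: 11.9
position: [0.5555, 0.1759, 0.2117]
ee_rot: [-0.001, 0.549, 0.836, -0.001]
contact_force: [1.8, -0.9, 0.7]
width: 0.025
```

drive_tool:
  targets:
    - [0.015, -0.03, 0.045, 0]
    - [0.02, -0.04, 0.045, 0]
    - [0.02, -0.04, 0.04, 0]
    - [0.02, -0.04, 0.02, 0]
    - [0.02, -0.04, 0, 0]

```text
clock: 12.52
position: [0.6519, -0.0148, 0.3639]
ee_rot: [0.002, 0.549, 0.836, 0.001]
contact_force: [0.4, 0.1, -0.1]
width: 0.0249
```

drive_tool:
  targets:
    - [0, 0, 0, 0]
    - [0, 0, 0, 0]
    - [0, 0, 0, 0]
    - [0, 0, 0, 0]
    - [0, 0, 0, 0]

```text
clock: 13.15
position: [0.6504, -0.0123, 0.3613]
ee_rot: [0.0, 0.549, 0.836, 0.0]
contact_force: [0.5, 0.9, -0.0]
width: 0.0251
```

Run:
```python
from h import *
rep()
ims={c:cams.get_image(c) for c in("side","top","wrist")}
for c in ims:
  for q in("tall_module","short_module","flux","solder"):
    print(c,q,[(np.round(r["point"],3).tolist(),round(r["score"],2)) for r in spotter.landmark_of(q,c)])
cv2.imwrite("pics/f9.png",cv2.resize(np.hstack([ims["side"]["color"],ims["wrist"]["color"]]),(800,300))[:,:,::-1])
cv2.imwrite("pics/w9.png",ims["wrist"]["color"][:,:,::-1])
```

```text
t 13.15 pos [ 0.6504 -0.0123  0.3613] rest x,y -0.1832 -0.0085 tipz 0.2883 toolx deg 113.45 F [ 0.5  0.9 -0. ] Fx 0.6
side tall_module [([0.422, 0.296, -0.003], 0.98), ([0.606, 0.067, 0.033], 0.95), ([0.51, 0.336, -0.002], 0.65)]
side short_module [([0.737, 0.143, -0.0], 0.91)]
side flux [([0.446, 0.162, -0.005], 0.6)]
side solder [([0.67, 0.268, 0.002], 0.74)]
top tall_module [([0.419, 0.294, 0.002], 0.89), ([0.61, 0.066, 0.031], 0.71), ([0.519, 0.333, -0.002], 0.65)]
top short_module [([0.742, 0.144, 0.0], 0.91)]
top flux [([0.451, 0.165, 0.005], 0.64)]
top solder [([0.665, 0.266, -0.0], 0.87)]
wrist tall_module [([0.601, 0.071, 0.032], 0.77)]
wrist short_module [([0.739, 0.147, -0.002], 0.77)]
wrist flux []
wrist solder []
```

View pics/f9.png

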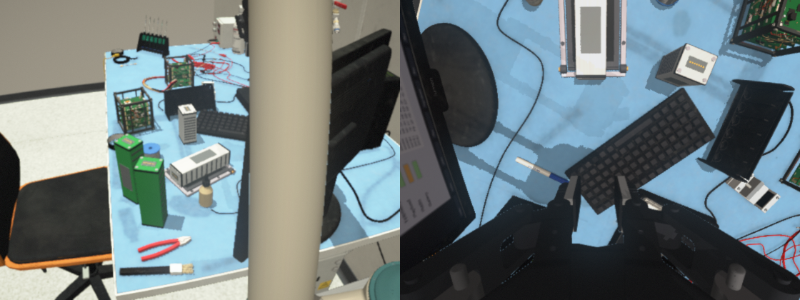

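The module lies flat. The network puts its foot at about (0.607, 0.068, 0.032), which in the rest frame is x ≈ -0.092, y ≈ -0.001. The side half shows it lying on the rest at (200,165), and the wrist half shows it in line between the rails at (590,35). The other items stand where they were and the hand is clear.

```bash
python3 -c "
from rig import manip
print(manip.sign_off())"
```

```text
the job is handed in; nothing more can be done
None
```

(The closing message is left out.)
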